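Release the child-safe tablet box and lift its lid off

TASK

Open the child-safe box of dishwasher tablets so that it can be filled up: with the wooden push-pin, press the hidden spring catch down through the small hole in the box's front strip until the lid pops up, and hang the pin back in its pot. Then swing the lid up to vertical by its tab, lift it straight up off its hinge pins and stand it upright and centred in a slot of the plate rack, hinge end down on the rails, without letting it drop. Do not disturb the mug, the garlic or the lemon.

Things in the scene. Friction and masses are not known exactly. Their poses are not given: they have to be found in the camera images.
- box: Tablet box of pale wood, fixed, open inside. Origin: centre of its underside, on the worktop; z up; front faces its own -x. In mm: x -58 to 55, y -100 to 100, rim z = 70. A fixed strip, x -58 to -21, top z = 70, runs along the front and holds the release hole; the lid lies on the rest of the rim and on the strip with its tab.
- release_hole (a point): Centre of the release hole, 18 mm wide, at the top face of the box's front strip (box frame -39.5, 68, 70 mm), thin steel ring around it. It goes straight down through 8 mm of wood; the catch's pad lies 30 mm below the top face.
- catch: The spring catch, a small steel rocker hidden under the strip. Origin: its pivot (box frame -11, 68, 27 mm).
- catch_pad (a point): Top of the catch's pad straight below the hole, 40 mm above the worktop at rest. Pressed down 6 to 8 mm it lets the lid go; its stop is at about 14 mm. Force at the pad: 2.5 N at first, 5 to 8 N to press it 12 mm. It springs back when left.
- kicker: Steel spring plunger in the box under the front of the lid (box frame 2, 20 mm). When the catch lets go it pops the lid up gently by about 0.42 rad (24 degrees) and holds it there. Its tip then stands 100 mm above the worktop.
- hinge_pin (a point): Fixed point on the common axis of the two hinge pins, midway (box frame 73, 0, 75 mm). The pins, 7 mm thick, lie along the box's y at y = +-65 mm in dark steel brackets behind the rear wall. Each bracket has cheeks and a back stop plate (box x 92 to 96 mm, up to z = 130): a lid raised and left leans on it, 14 degrees past vertical.
- lid: Loose wooden lid, 10 mm thick, 0.12 to 0.20 kg. Origin on its hinge axis at mid width (at hinge_pin while on the box); shut, its axes are parallel to the box's; raising it turns its own -x up, about y. In mm: panel x -92 to -12, y -100 to 100, z -5 to 5; tab x -138 to -92, y -25 to 25, z -5 to 5; steel keeper under the panel, x -86 to -70, y = 68, down to z = -30.
- lid_foot (a point): Hinge end of the lid: lid frame 10, 0, 0 mm, in line with the ends of its two C-shaped steel knuckles (y = +-65, 24 wide, 21 mm thick over z, x -12 to 10), which open to the lid's +x. With the lid vertical they sit over the pins like hooks and come free after a lift of 14 mm; cheeks hold them sideways to 2.5 mm.
- lid_tab (a point): Point in mid thickness of the tab on the lid's centre line (lid frame -120, 0, 0 mm). Here the tab can be pinched by its two sides, 50 mm apart along the lid's y; held so, the lid turns about y between the pads while the hand stays upright. Shut, the tab lies on the front strip; popped up, this point is about 49 mm higher.
- push_pin: Wooden push-pin, 50 to 85 g. Origin: centre of the shank's tip; z along it toward the handle. In mm: shank 10 thick, z 0 to 90; collar 36 wide, z 90 to 96; round handle 18 thick, z 96 to 145. It hangs upright in the pot with its collar on the rim, tip 10 mm above the worktop.
- pot: White stoneware pot, fixed, 100 mm high, 46 to 54 mm wide outside; its bore is 22 mm wide and open down to 8 mm above the worktop. Origin: centre of its underside. (Wall cabinets hang over the rear of the worktop, from world x = 0.58 m on, underside 0.65 m above it: carry things low and near there.)
- rack: Low plate rack of pale wood, fixed. Origin: centre of its underside. In mm: two flat rails along its x, 140 long, y = +-35 to +-80, top z = 16; three uprights on each, 8 thick, up to z = 76, at x = -40, 0, 40 and y = +-45. This makes two slots, 32 mm clear, for things whose faces look along the rack's x.
- slot_near (a point): Middle of the slot between the uprights at x = -40 and 0 mm, at the height of the rails' top (rack frame -20, 0, 16 mm).
- slot_far (a point): Middle of the slot between the uprights at x = 0 and 40 mm, at the height of the rails' top (rack frame 20, 0, 16 mm).
- coffee_mug: Bystander: loose striped mug, 88 x 118 x 92 mm, origin at its underside.
- garlic_bulb: Bystander: loose garlic bulb, 56 mm, origin at its underside.
- lemon_a: Bystander: loose lemon, 71 x 53 x 51 mm, origin at its underside.

How it is judged:
On the way, in this order (a step that is already met when the one before it is completed fails the run):
1. the push-pin presses the catch's pad down by 6 mm or more (contact force between push_pin and catch above 0.3 N and z of catch_pad in the frame of box below 0.034 m), for 0.05 s.
2. the lid, still on its hinge pins, is swung up to vertical (within about 15 degrees) (angle between lid's own z axis and vertical between 1.3 and 1.9 rad and distance between lid and hinge_pin below 0.01 m), for 0.1 s.
At the end, for the whole second after the job is handed in: Lid at rest in a rack slot, hinge end down on the rails (axis under 36 mm high, within 35 mm of mid width), square to it within 15 degrees, leaning under 27; push-pin hanging upright in its pot, tip 4 to 16 mm high, within 14 mm of its axis (x of lid in the frame of rack between -0.04 and 0.04 m and y of lid in the frame of rack between -0.035 and 0.035 m and angle between lid's own z axis and vertical between 1.1 and 2.04 rad and height (world z) of lid below 0.036 m and height (world z) of lid_tab above 0.12 m and angle between the y axis of lid and the y axis of rack, either way round below 0.25 rad and linear speed of each of lid, push_pin below 0.02 m/s and horizontal distance between push_pin and pot below 0.014 m and angle between push_pin's own z axis and vertical below 0.12 rad and height (world z) of push_pin between 0.004 and 0.016 m); the robot touches nothing.
It fails at once if the mug, the garlic or the lemon is moved by more than 30 mm (distance of any of coffee_mug, garlic_bulb, lemon_a from where it was at the start of the episode above 0.03 m).
It fails at once if the lid falls free (faster than 0.8 m/s with no finger on it) (linear speed of lid above 0.8 m/s and contact force between the fingers and lid below 0.1 N).
It also fails if it takes over 72 s, if anything falls off the work surface, if the arm or the gripper's body presses on something with over 40 N, if the wrist force passes 120 N, or if a joint passes its speed limit or range.

ROBOT

A 6-joint arm with a two-finger parallel gripper is mounted at the origin on a cart in front of the work surface, level with it; the furniture and walls round the work are solid. World frame = base frame: x ahead of the robot, y to its left, z up, the work surface at z = 0. Lengths are in m, angles in rad, forces in N, time in s.
With the tool pointing down it reaches from about 0.3 to 1 m from the base axis. Payload 5.1 kg.
Tool frame: the origin (TCP) lies on the centre line of the jaws, within the pads' length; the fingertips stand 17 mm ahead of it and the grasp point (between the pads) lies 2 mm behind it; z points along the fingers, y is the line along which they close (so a half turn about z gives the same grasp; the last joint's range is limited). The gripper opens to 95 mm and grips with 3 to 60 N. Pads are 20 mm wide; open, the fingers measure 119 mm over their backs; the gripper's body (75 mm by 180 mm) begins 59 mm behind the grasp point.
Start: joints at [-1.431, 0.124, 1.65, -0, 1.367, -0.083], TCP at [0.144, -0.634, 0.232] pointing down, gripper open.
Joint ranges: [-2.61, 2.61], [-1.02, 2.33], [0.03, 2.71], [-1.35, 4.49], [0.32, 2.68], [-2.91, 2.91]. Speed limits (rad/s): [2.57, 2.57, 3.14, 3.14, 3.14, 3.14].

INTERFACE

Orientations are given as [roll, pitch, yaw] about the fixed x, y, z axes, in that order (R = Rz(yaw) Ry(pitch) Rx(roll)).
In Python, from bench import status, optics, arm gives the robot as it stands.
- The arm moves only by the tool step_arm, never from a script. Its argument "deltas" is a list of rows, each an object of numbers: "x", "y", "z": the shift along the tool's x, y, z in units of 50 mm (1.0 is 50 mm); "wx", "wy", "wz": the turn, a rotation vector about the tool's x, y, z in degrees; "fingers": the finger opening in mm, from 0 to 95.1. In form: [{"x": .., "y": .., "z": .., "wx": .., "wy": .., "wz": .., "fingers": ..}, ...]. A call has 1 to 8 rows; each row shifts and turns the commanded pose from where the row before left it, along the tool's axes as they then stand; what a row does not reach is not made up. A row lasts 1/8 s, in which the tool goes at most 62.5 mm and 10.7 degrees, less where a joint would pass 70% of its speed; a pose out of reach is approached as far as the arm can. A call is refused whole if a number of a shift passes 1 or a number of a turn 10.7, either way. A call with a gripper value outside its range is refused whole. The fingers move at their own pace and stop on an object; "newtons" is the grip in N (left out, the last holds). Time passes only in rows, so rows that do not move let the fingers close. It gives the time, the measured TCP pose, the force, the opening and the grip force at its end, in the units of the state.
- status.read_state(): the state, without advancing time (a new reading comes with each control period).
- optics.read_camera(name): name is "scene" or "top" or "wrist"; returns (picture, depth): 384x512x3 uint8, red, green, blue; 384x512 float32, m along the optical axis (not along the pixel's ray), 0 where there is no reading.
- optics.calibration(name): a dict with "camera_matrix" (3x3 intrinsics, pixels), "distortion" ([k1, k2, p1, p2, k3] as OpenCV has them; the pictures are not rectified), "cam_to_world" (4x4, takes a point from camera to world coordinates); the wrist camera has in their place "mount" (4x4, takes a point from camera to tool coordinates, whose origin is the TCP and whose axes are the flange's). Camera axes: x right, y down, z forward; pixel columns grow to the right and rows downward; lengths in m; the calibration is good to about 2 mm. A picture is of the moment at which its call begins: read the wrist's pose just before it. calibration takes no time and is no camera call.
- arm.hand_in(): hands the job in; it is judged then, once.
The state is a dict: "clock": time; "joint_pos": joint angles; "joint_vel": joint speeds; "effort": joint torques, N m; "position": TCP position; "orientation": TCP orientation; "ft_force": force on the tool from outside, world axes, zero at the start; "wrist_torque": the same for the moment, N m; "finger_gap": opening from 0.0 (shut) to 1.0 (fully open); "gripper_force": force on a finger pad.
Only numpy, scipy, OpenCV 4.12 (cv2) and the standard library are available. Lean on these libraries where they do the work, as an engineer would, in place of code of your own. Each camera call takes 0.05 s, during which the arm holds its last target. There are 200 camera calls.

## Working session

There is one attempt and no reset: what is moved stays moved. The work goes in short steps, Python scripts to look and compute and a tool call to move; the robot and the scene stay as the last step left them, time stands still between calls to the robot, and variables do not carry over. Pictures are saved under pics/ and viewed, at most 10 in all, crops included, and the job is handed in when it is done.

Besides the shell and the picture viewer there is one more tool, called after "Emit:" as name(argument=value, ...) on one line, values as JSON. step_arm: Moves the arm, as the interface text tells. Its arguments: {"type":"object","properties":{"deltas":{"type":"array"},"newtons":{"type":"number"}},"required":["deltas"]}

```bash
mkdir -p pics; ls
cat > h.py <<'E'
import numpy as np, cv2
from bench import status, optics, arm
from scipy.spatial.transform import Rotation as R
def cloud(name):
    st=status.read_state(); im,d=optics.read_camera(name); c=optics.calibration(name)
    if 'cam_to_world' in c: T=np.array(c['cam_to_world'])
    else:
        W=np.eye(4); W[:3,:3]=R.from_euler('xyz',st['orientation']).as_matrix(); W[:3,3]=st['position']
        T=W@np.array(c['mount'])
    K=np.array(c['camera_matrix']); D=np.array(c['distortion'])
    h,w=d.shape; u,v=np.meshgrid(np.arange(w),np.arange(h))
    n=cv2.undistortPoints(np.stack([u,v],-1).reshape(-1,1,2).astype(np.float64),K,D).reshape(h,w,2)
    P=np.dstack([n*d[...,None],d])@T[:3,:3].T+T[:3,3]
    P[d<=0]=np.nan
    return im,P
E
python3 - <<'E'
from h import *
print(status.read_state())
a=[]
for n in ['scene','top']:
    im,P=cloud(n); np.savez('/tmp/'+n,im=im,P=P); a.append(im)
    cv2.imwrite(f'pics/{n}0.png',im[...,::-1])
E
```

```text
pics
{'clock': 0.0, 'joint_pos': array([-1.43058911e+00,  1.24482039e-01,  1.65165393e+00, -1.93201313e-05,
        1.36748680e+00, -8.25970456e-02]), 'joint_vel': array([-0.0006668 ,  0.00226093, -0.00129897,  0.00086221, -0.0003025 ,
        0.00154224]), 'effort': array([-1.52525994e-03, -4.17608500e+01, -3.59931350e+01,  7.73066562e-02,
        4.93559707e-02, -1.87880155e-04]), 'position': array([ 0.14351205, -0.63334567,  0.2304138 ]), 'orientation': array([-3.13956791e+00, -1.48640450e-04,  2.22808031e-01]), 'ft_force': array([ 0.17896856, -0.59593291, -0.00111348]), 'wrist_torque': array([-0.01722258,  0.0326936 ,  0.00424039]), 'gripper_force': 0.0, 'finger_gap': 0.9962552965220274}
```

View pics/top0.png

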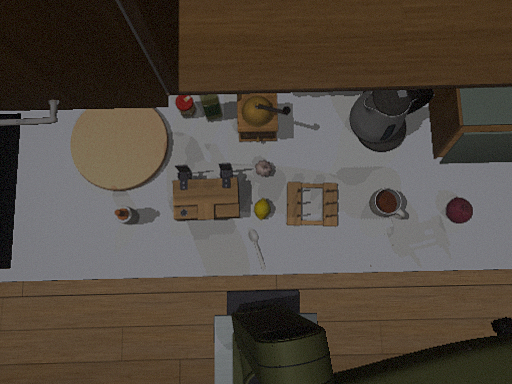

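View pics/scene0.png

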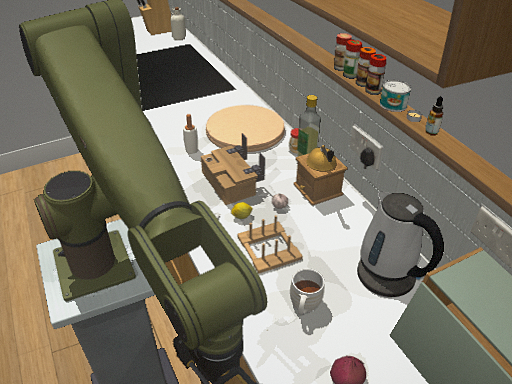

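Top view: box at (207,200) facing the robot with its hole near (182,212), pot with pin at (125,215), rack at (312,204), lemon (262,209), garlic (263,168), mug (387,203). Scene view agrees. Next I'll measure these from the depth.

Run:
```python
from h import *
z=np.load('/tmp/top.npz'); P=z['P']; im=z['im']
def reg(u0,u1,v0,v1,lo,hi):
    q=P[v0:v1,u0:u1].reshape(-1,3); return q[(q[:,2]>lo)&(q[:,2]<hi)]
def rect(n,q):
    r=cv2.minAreaRect((q[:,:2]*1000).astype(np.float32)); print(n,len(q),r, 'med z',np.median(q[:,2]))
print('table',np.nanmedian(P[235:250,100:160,2]), 'mm/px',P[240,110]-P[240,111])
rect('box',reg(165,246,172,228,.055,.09))
rect('brackets',reg(165,246,155,190,.10,.14))
rect('rack rails',reg(280,345,175,232,.008,.03))
rect('rack up',reg(280,345,175,232,.05,.09))
rect('pin',reg(110,140,195,230,.12,.2)); rect('pot',reg(110,140,195,230,.08,.108))
rect('lemon',reg(250,275,195,222,.01,.09)); rect('garlic',reg(250,276,155,182,.01,.09)); rect('mug',reg(365,412,182,225,.01,.12))
rect('boardish',reg(70,170,100,190,.005,.06))
zs=np.load('/tmp/scene.npz');print('scene')
P=zs['P']
rect('pin',reg(178,202,105,155,.12,.2));rect('pot',reg(178,202,105,155,.08,.108))
rect('box',reg(195,260,140,205,.06,.09))
rect('rack',reg(235,305,210,275,.008,.03));rect('rack up',reg(235,305,210,275,.05,.09))
q=reg(235,305,210,275,.066,.085);
ms=cv2.kmeans(q.astype(np.float32),6,None,(3,50,1e-6),10,2)[2] if len(q)>6 else q
print(np.round(ms,4))
t=np.vstack([z['im'][140:240,100:350]]); cv2.imwrite('pics/topc.png',cv2.resize(t[...,::-1],None,fx=3.2,fy=3.2,interpolation=2))
```

```text
table -0.0007760398087481857 mm/px [-0.00023334  0.00121319  0.00582773]
box 2723 ((515.254150390625, 173.39126586914062), (154.69845581054688, 199.49691772460938), 0.703708827495575) med z 0.07968377113829961
brackets 79 ((599.070068359375, 175.44842529296875), (6.162530899047852, 165.50685119628906), 1.8057496547698975) med z 0.1211752872275178
rack rails 1341 ((490.3619384765625, -155.24835205078125), (162.99180603027344, 147.53836059570312), 86.71977233886719) med z 0.01512962141786045
rack up 58 ((487.08740234375, -158.4078369140625), (97.10387420654297, 90.08685302734375), 87.03519439697266) med z 0.07295991743665653
pin 49 ((458.10540771484375, 417.85797119140625), (15.459507942199707, 15.957234382629395), 7.3243584632873535) med z 0.149606377007369
pot 205 ((457.0572204589844, 415.7015686035156), (47.75663375854492, 51.17768096923828), 0.8492506146430969) med z 0.09983463442859852
lemon 267 ((475.11212158203125, 1.2232093811035156), (54.436279296875, 57.871788024902344), 41.68117141723633) med z 0.042616875492856865
garlic 215 ((606.414794921875, -6.228183746337891), (54.9855
[... 507 characters left out ...]
59.926513671875, 410.2905578613281), (40.50028610229492, 49.073543548583984), 85.3693618774414) med z 0.09805166391823383
box 1635 ((521.8642578125, 173.2869110107422), (210.18609619140625, 161.24937438964844), 89.18489837646484) med z 0.0813246552608552
rack 1336 ((494.04644775390625, -135.2750701904297), (255.17262268066406, 197.59678649902344), 62.421260833740234) med z 0.016200904399129967
rack up 166 ((486.7990417480469, -223.78842163085938), (235.79623413085938, 89.67626190185547), 88.45934295654297) med z 0.06969749786408724
[[ 0.4693 -0.1123  0.0723]
 [ 0.4872 -0.3379  0.0785]
 [ 0.5256 -0.2059  0.0748]
 [ 0.4459 -0.2021  0.0729]
 [ 0.53   -0.1156  0.0735]
 [ 0.4862 -0.2037  0.0728]]
```

View pics/topc.png

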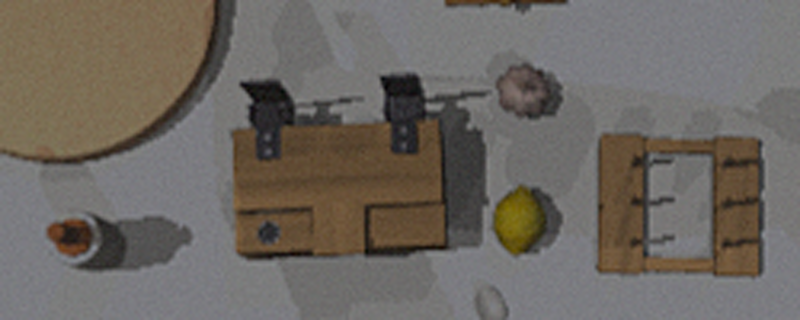

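The measured sizes match (box 155×200, rack uprights 97×90, pot 48 to 51 mm). I'll move out and take close-ups of the rack, box and pot with the wrist camera on the way.

Emit:
step_arm(deltas=[{"wz": 6.4}, {"wz": 6.37}, {"x": 0.85, "y": -0.85}, {"x": 0.85, "y": -0.85}, {"x": 0.85, "y": -0.85}, {"x": 0.85, "y": -0.85}, {"x": 0.85, "y": -0.85}, {"x": 0.85, "y": -0.85, "z": -0.6}])

```text
invalid input at $.deltas[0]: expected keys x, y, z, wx, wy, wz, fingers
```

Emit:
step_arm(deltas=[{"y": -1, "z": -0.7}, {"y": -1, "z": -0.7}, {"y": -1}, {"y": -1}, {}])

```text
invalid input at $.deltas[0]: expected keys x, y, z, wx, wy, wz, fingers
```

Run:
```python
from h import *
s=status.read_state(); print(s['clock'],s['position'],s['orientation'],s['joint_pos'])
im,P=cloud('wrist'); np.savez('/tmp/w1',im=im,P=P); cv2.imwrite('pics/w1.png',im[...,::-1])
print(optics.calibration('wrist')['mount'])
q=P.reshape(-1,3); q=q[np.isfinite(q[:,0])]
print(np.percentile(q,[1,50,99],axis=0))
for lo,hi in [(.009,.03),(.06,.09)]:
    r=q[(q[:,2]>lo)&(q[:,2]<hi)&(abs(q[:,1]+.157)<.1)&(abs(q[:,0]-.49)<.1)]; print(len(r),np.median(r[:,2]) if len(r) else 0,cv2.minAreaRect((r[:,:2]*1000).astype(np.float32)) if len(r) else 0)
```

```text
0.1 [ 0.14352492 -0.63340803  0.23053537] [-3.13974686e+00 -1.51567049e-04  2.22842648e-01] [-1.43059037e+00  1.24439519e-01  1.65149483e+00 -1.33481911e-06
  1.36751031e+00 -8.26365560e-02]
[[ 4.28893997e-04 -9.67708722e-01 -2.52070716e-01  7.07869682e-02]
 [ 9.99998519e-01 -5.07734636e-06  1.72097243e-03  1.02806886e-03]
 [-1.66667988e-03 -2.52071081e-01  9.67707286e-01 -1.52639257e-01]
 [ 0.00000000e+00  0.00000000e+00  0.00000000e+00  1.00000000e+00]]
[[-0.6990995  -1.6440245  -0.90596143]
 [ 0.16647303 -0.62961445 -0.19864514]
 [ 0.35629863  0.31182611  0.34032557]]
0 0 0
0 0 0
```

Emit:
step_arm(deltas=[{"y": -1}, {"y": -1}, {"y": -1}, {"y": -1}, {"y": -1}, {"y": -1}, {"y": -1}, {}])

```text
invalid input at $.deltas[0]: expected keys x, y, z, wx, wy, wz, fingers
```

Run:
```python
from h import *
s=status.read_state(); print(s['clock'],s['position'],s['orientation'])
im,P=cloud('wrist'); np.savez('/tmp/w2',im=im,P=P); cv2.imwrite('pics/w2.png',im[...,::-1])
q=P.reshape(-1,3); q=q[np.isfinite(q[:,0])]
print(np.percentile(q,[1,50,99],axis=0))
```

```text
0.15 [ 0.1435222  -0.63346754  0.23068346] [-3.13995782e+00 -1.38765446e-04  2.22786757e-01]
[[-0.69879873 -1.64430675 -0.90590198]
 [ 0.16647266 -0.62960526 -0.19872356]
 [ 0.35627279  0.31091845  0.34050717]]
```

View pics/w2.png

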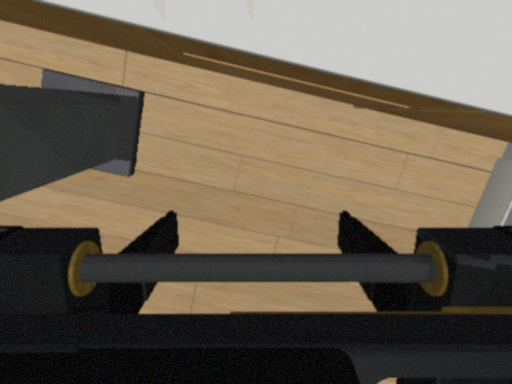

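The moves were refused because every row needs all seven keys. The wrist picture only shows the start view: floor, worktop edge, and fingers at (150,260) and (370,260). I'll resend with full rows.

Emit:
step_arm(deltas=[{"x": 0, "y": 0, "z": 0, "wx": 0, "wy": 0, "wz": 6.4, "fingers": 95}, {"x": 0, "y": 0, "z": 0, "wx": 0, "wy": 0, "wz": 6.37, "fingers": 95}, {"x": 0.85, "y": -0.85, "z": 0, "wx": 0, "wy": 0, "wz": 0, "fingers": 95}, {"x": 0.85, "y": -0.85, "z": 0, "wx": 0, "wy": 0, "wz": 0, "fingers": 95}, {"x": 0.85, "y": -0.85, "z": 0, "wx": 0, "wy": 0, "wz": 0, "fingers": 95}, {"x": 0.85, "y": -0.85, "z": 0, "wx": 0, "wy": 0, "wz": 0, "fingers": 95}, {"x": 0.85, "y": -0.85, "z": 0, "wx": 0, "wy": 0, "wz": 0, "fingers": 95}, {"x": 0.85, "y": -0.85, "z": -0.6, "wx": 0, "wy": 0, "wz": 0, "fingers": 95}])

```text
clock: 1.2
position: [0.3958, -0.379, 0.2569]
orientation: [-3.137, 0.004, 0.0]
ft_force: [0.8, -0.6, 0.5]
finger_gap: 0.998
gripper_force: 0.0
```

Emit:
step_arm(deltas=[{"x": 0, "y": -1, "z": -0.7, "wx": 0, "wy": 0, "wz": 0, "fingers": 95}, {"x": 0, "y": -1, "z": -0.7, "wx": 0, "wy": 0, "wz": 0, "fingers": 95}, {"x": 0, "y": -1, "z": 0, "wx": 0, "wy": 0, "wz": 0, "fingers": 95}, {"x": 0, "y": -1, "z": 0, "wx": 0, "wy": 0, "wz": 0, "fingers": 95}, {"x": 0, "y": 0, "z": 0, "wx": 0, "wy": 0, "wz": 0, "fingers": 95}])

```text
clock: 1.82
position: [0.3957, -0.1796, 0.33]
orientation: [3.141, -0.001, 0.004]
ft_force: [0.6, -0.7, -0.5]
finger_gap: 0.998
gripper_force: 0.0
```

Run:
```python
from h import *
s=status.read_state(); print(s['clock'],s['position'],s['orientation'],s['joint_pos'])
im,P=cloud('wrist'); np.savez('/tmp/w1',im=im,P=P); cv2.imwrite('pics/w1b.png',im[...,::-1])
q=P.reshape(-1,3); q=q[np.isfinite(q[:,0])]
for lo,hi in [(.009,.03),(.06,.09)]:
    r=q[(q[:,2]>lo)&(q[:,2]<hi)&(abs(q[:,1]+.157)<.1)&(abs(q[:,0]-.49)<.1)]; print(len(r),np.median(r[:,2]) if len(r) else 0,cv2.minAreaRect((r[:,:2]*1000).astype(np.float32)) if len(r) else 0)
    r=r[r[:,2]>.072].astype(np.float32)
    if len(r)>20: print(np.round(cv2.kmeans(r,6,None,(3,50,1e-6),20,2)[2],4))
```

```text
1.825 [ 0.39566614 -0.17961     0.32995391] [ 3.14108853e+00 -1.33115071e-03  4.17038699e-03] [-5.49970027e-01 -4.16264596e-01  1.96985940e+00  2.71817467e-04
  1.58660062e+00  1.01666073e+00]
6779 0.015162181191416324 ((489.87664794921875, -160.27426147460938), (159.23167419433594, 139.8582763671875), 87.08075714111328)
239 0.07487781310016978 ((489.9425964355469, -159.85513305664062), (97.18509674072266, 86.78218078613281), 87.03511047363281)
[[ 0.5272 -0.2065  0.0751]
 [ 0.4918 -0.1151  0.0754]
 [ 0.4875 -0.2047  0.0754]
 [ 0.5318 -0.1172  0.075 ]
 [ 0.4522 -0.1133  0.0747]
 [ 0.4477 -0.2026  0.0754]]
```

Emit:
step_arm(deltas=[{"x": 0, "y": -1, "z": 0, "wx": 0, "wy": 0, "wz": 0, "fingers": 95}, {"x": 0, "y": -1, "z": 0, "wx": 0, "wy": 0, "wz": 0, "fingers": 95}, {"x": 0, "y": -1, "z": 0, "wx": 0, "wy": 0, "wz": 0, "fingers": 95}, {"x": 0, "y": -1, "z": 0, "wx": 0, "wy": 0, "wz": 0, "fingers": 95}, {"x": 0, "y": -1, "z": 0, "wx": 0, "wy": 0, "wz": 0, "fingers": 95}, {"x": 0, "y": -1, "z": 0, "wx": 0, "wy": 0, "wz": 0, "fingers": 95}, {"x": 0, "y": -1, "z": 0, "wx": 0, "wy": 0, "wz": 0, "fingers": 95}, {"x": 0, "y": 0, "z": 0, "wx": 0, "wy": 0, "wz": 0, "fingers": 95}])

```text
clock: 2.88
position: [0.396, 0.1697, 0.329]
orientation: [3.141, 0.001, 0.004]
ft_force: [-0.7, -0.3, -0.7]
finger_gap: 0.998
gripper_force: 0.0
```

Run:
```python
from h import *
s=status.read_state(); print(s['clock'],s['position'],s['orientation'])
im,P=cloud('wrist'); np.savez('/tmp/w2',im=im,P=P); cv2.imwrite('pics/w2b.png',im[...,::-1])
q=P.reshape(-1,3); q=q[np.isfinite(q[:,0])]
r=q[(q[:,2]>.06)&(q[:,2]<.09)&(abs(q[:,1]-.173)<.13)&(abs(q[:,0]-.5)<.15)]
print(len(r),np.percentile(r,[0.5,50,99.5],axis=0),cv2.minAreaRect((r[:,:2]*1000).astype(np.float32)))
```

```text
2.875 [0.39595389 0.16966295 0.32898811] [3.14115803e+00 1.44603434e-03 3.77966357e-03]
17390 [[0.44437421 0.07507153 0.06766967]
 [0.5163457  0.17290472 0.0804303 ]
 [0.5841765  0.27177595 0.08685489]] ((515.1484375, 173.76052856445312), (147.11032104492188, 200.2666778564453), 1.3776360750198364)
```

View pics/w2b.png

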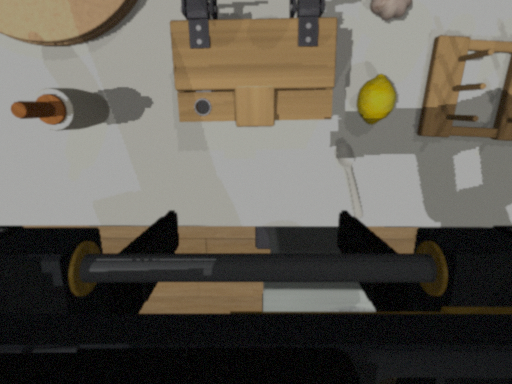

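The wrist view shows the hole at (203,106), the tab at (255,105), pot and pin top at (62,108) and (20,110), lemon (377,98), and brackets at (198,8) and (307,8). I'll turn these into world positions.

Run:
```python
from h import *
z=np.load('/tmp/w2.npz'); P=z['P']; im=z['im']
g=im.astype(int).sum(2)
# hole ring: dark pixels near (203,106)
v,u=np.mgrid[92:120,190:216]
dk=(g[92:120,190:216]<np.percentile(g[92:120,190:216],18))&(np.hypot(u-203,v-106)<10)
cu,cv=u[dk].mean(),v[dk].mean(); print('hole px',cu,cv,dk.sum())
s=dict(position=[0.39595389,0.16966295,0.32898811],o=[3.14115803,.00144603,.00377966])
c=optics.calibration('wrist'); W=np.eye(4); W[:3,:3]=R.from_euler('xyz',s['o']).as_matrix(); W[:3,3]=s['position']; T=W@np.array(c['mount'])
def at(u,v,zz):
    n=cv2.undistortPoints(np.array([[[u,v]]],float),np.array(c['camera_matrix']),np.array(c['distortion']))[0,0]
    d=T[:3,:3]@np.array([*n,1]); return T[:3,3]+d*(zz-T[2,3])/d[2]
H=at(cu,cv,.07); print('hole',H)
q=P.reshape(-1,3); q=q[np.isfinite(q[:,0])]
def sel(x0,x1,y0,y1,z0,z1): return q[(q[:,0]>x0)&(q[:,0]<x1)&(q[:,1]>y0)&(q[:,1]<y1)&(q[:,2]>z0)&(q[:,2]<z1)]
def rect(n,r): print(n,len(r),np.round(r[:,2].mean(),4),cv2.minAreaRect((r[:,:2]*1000).astype(np.float32)))
rect('lid',sel(.46,.57,.05,.3,.0755,.084)); rect('tab',sel(.42,.475,.13,.22,.0765,.084)); rect('strip',sel(.42,.50,.05,.3,.062,.0745))
rect('pot',sel(.42,.5,.37,.46,.09,.108)); rect('pin',sel(.42,.5,.37,.46,.12,.16));rect('pintop',sel(.42,.5,.37,.46,.15,.16))
rect('br',sel(.56,.65,.05,.3,.11,.14))
```

```text
hole px 201.93846153846152 106.65384615384616 130
hole [0.4654276  0.24060924 0.07      ]
lid 12361 0.0807 ((514.847900390625, 174.03363037109375), (201.14987182617188, 109.3191909790039), 89.65099334716797)
tab 1018 0.081 ((458.2192077636719, 172.8463134765625), (48.97873306274414, 33.50545883178711), 89.9765396118164)
strip 3265 0.0695 ((468.1163635253906, 172.61264038085938), (39.08700180053711, 200.2696075439453), 1.233325719833374)
pot 1225 0.1007 ((461.46795654296875, 414.16339111328125), (49.383541107177734, 48.077823638916016), 3.5756468772888184)
pin 553 0.1434 ((461.7538757324219, 415.45001220703125), (16.923181533813477, 16.770517349243164), 45.59404373168945)
pintop 237 0.1531 ((461.76739501953125, 415.8454895019531), (16.48821449279785, 16.069904327392578), 37.241798400878906)
br 0 nan ((0.0, 0.0), (0.0, 0.0), 0.0)<stdin>:16: RuntimeWarning: Mean of empty slice.
  ret = ret.dtype.type(ret / rcount)
```

Emit:
step_arm(deltas=[{"x": 0.263, "y": -0.984, "z": 0, "wx": 0, "wy": 0, "wz": 0, "fingers": 95}, {"x": 0.263, "y": -0.984, "z": 0, "wx": 0, "wy": 0, "wz": 0, "fingers": 95}, {"x": 0.263, "y": -0.984, "z": 0, "wx": 0, "wy": 0, "wz": 0, "fingers": 70}, {"x": 0.263, "y": -0.984, "z": 0, "wx": 0, "wy": 0, "wz": 0, "fingers": 60}, {"x": 0.263, "y": -0.984, "z": 0, "wx": 0, "wy": 0, "wz": 0, "fingers": 60}, {"x": 0, "y": 0, "z": 0.9, "wx": 0, "wy": 0, "wz": 0, "fingers": 60}, {"x": 0, "y": 0, "z": 0.9, "wx": 0, "wy": 0, "wz": 0, "fingers": 60}, {"x": 0, "y": 0, "z": 0, "wx": 0, "wy": 0, "wz": 0, "fingers": 60}])

```text
clock: 3.92
position: [0.461, 0.4107, 0.2342]
orientation: [3.135, 0.008, -0.003]
ft_force: [-0.2, -0.3, 0.5]
finger_gap: 0.631
gripper_force: 0.0
```

Run:
```python
from h import *
s=status.read_state(); print(s['clock'],s['position'],s['orientation'],s['joint_pos'])
im,P=cloud('wrist'); cv2.imwrite('pics/w3.png',im[...,::-1])
q=P.reshape(-1,3); q=q[np.isfinite(q[:,0])]
def sel(x0,x1,y0,y1,z0,z1): return q[(q[:,0]>x0)&(q[:,0]<x1)&(q[:,1]>y0)&(q[:,1]<y1)&(q[:,2]>z0)&(q[:,2]<z1)]
def rect(n,r): print(n,len(r),np.round(r[:,2].mean(),4),cv2.minAreaRect((r[:,:2]*1000).astype(np.float32)))
rect('pot',sel(.42,.5,.37,.46,.094,.104)); rect('pintop',sel(.44,.485,.39,.44,.15,.16))
```

```text
3.925 [0.46098707 0.41074222 0.23423943] [ 3.13524356e+00  7.61729228e-03 -2.90164945e-03] [ 6.41128043e-01  5.74225587e-02  1.71692592e+00 -5.13359012e-04
  1.37714771e+00  2.21490312e+00]
pot 893 0.0994 ((463.4923400878906, 416.6165771484375), (48.98116683959961, 47.47549057006836), 84.19715118408203)
pintop 354 0.1535 ((462.5126953125, 416.989990234375), (16.41109275817871, 16.943716049194336), 2.2030832767486572)
```

Emit:
step_arm(deltas=[{"x": 0, "y": 0, "z": 0.8, "wx": 0, "wy": 0, "wz": 0, "fingers": 60}, {"x": 0, "y": 0, "z": 0.8, "wx": 0, "wy": 0, "wz": 0, "fingers": 60}, {"x": 0, "y": 0, "z": 0.3, "wx": 0, "wy": 0, "wz": 0, "fingers": 60}, {"x": 0, "y": 0, "z": 0, "wx": 0, "wy": 0, "wz": 0, "fingers": 60}, {"x": 0, "y": 0, "z": 0, "wx": 0, "wy": 0, "wz": 0, "fingers": 60}, {"x": 0, "y": 0, "z": 0, "wx": 0, "wy": 0, "wz": 0, "fingers": 60}])

```text
clock: 4.72
position: [0.4625, 0.4148, 0.1469]
orientation: [-3.139, -0.003, -0.0]
ft_force: [-0.3, -0.0, 0.7]
finger_gap: 0.631
gripper_force: 0.0
```

Emit:
step_arm(deltas=[{"x": 0, "y": -0.03, "z": 0.3, "wx": 0, "wy": 0, "wz": 0, "fingers": 60}, {"x": 0, "y": 0, "z": 0, "wx": 0, "wy": 0, "wz": 0, "fingers": 30}, {"x": 0, "y": 0, "z": 0, "wx": 0, "wy": 0, "wz": 0, "fingers": 10}, {"x": 0, "y": 0, "z": 0, "wx": 0, "wy": 0, "wz": 0, "fingers": 10}, {"x": 0, "y": 0, "z": 0, "wx": 0, "wy": 0, "wz": 0, "fingers": 10}, {"x": 0, "y": 0, "z": 0, "wx": 0, "wy": 0, "wz": 0, "fingers": 10}], newtons=40)

```text
clock: 5.48
position: [0.4616, 0.4158, 0.1299]
orientation: [-3.141, -0.0, -0.0]
ft_force: [0.2, 0.4, 1.3]
finger_gap: 0.183
gripper_force: 40.0
```

Emit:
step_arm(deltas=[{"x": 0, "y": 0, "z": -0.6, "wx": 0, "wy": 0, "wz": 0, "fingers": 10}, {"x": 0, "y": 0, "z": -0.9, "wx": 0, "wy": 0, "wz": 0, "fingers": 10}, {"x": 0, "y": 0, "z": -0.9, "wx": 0, "wy": 0, "wz": 0, "fingers": 10}, {"x": -0.4, "y": 0.875, "z": 0, "wx": 0, "wy": 0, "wz": 0, "fingers": 10}, {"x": -0.4, "y": 0.875, "z": 0, "wx": 0, "wy": 0, "wz": 0, "fingers": 10}, {"x": -0.4, "y": 0.875, "z": 0, "wx": 0, "wy": 0, "wz": 0, "fingers": 10}, {"x": -0.03, "y": 0.875, "z": 0, "wx": 0, "wy": 0, "wz": 0, "fingers": 10}, {"x": 0, "y": 0, "z": 0, "wx": 0, "wy": 0, "wz": 0, "fingers": 10}])

```text
clock: 6.48
position: [0.3997, 0.2387, 0.2497]
orientation: [-3.142, -0.001, -0.003]
ft_force: [0.6, -0.3, -1.2]
finger_gap: 0.183
gripper_force: 40.0
```

Emit:
step_arm(deltas=[{"x": 0, "y": 0, "z": 0, "wx": 0, "wy": 0, "wz": 0, "fingers": 10}, {"x": 0, "y": 0, "z": 0, "wx": 0, "wy": 0, "wz": 0, "fingers": 10}])

```text
clock: 6.72
position: [0.4, 0.2413, 0.2495]
orientation: [-3.142, 0.0, 0.001]
ft_force: [0.1, 0.5, -1.8]
finger_gap: 0.185
gripper_force: 40.0
```

Run:
```python
from h import *
s=status.read_state(); print(s['clock'],s['position'],s['orientation'],s['joint_pos'])
im,P=cloud('wrist'); np.savez('/tmp/w4',im=im,P=P,pos=s['position'],o=s['orientation']);
q=P.reshape(-1,3); q=q[np.isfinite(q[:,0])]
def sel(x0,x1,y0,y1,z0,z1): return q[(q[:,0]>x0)&(q[:,0]<x1)&(q[:,1]>y0)&(q[:,1]<y1)&(q[:,2]>z0)&(q[:,2]<z1)]
def rect(n,r): print(n,len(r),np.round(r[:,2].mean(),4),cv2.minAreaRect((r[:,:2]*1000).astype(np.float32)))
rect('strip',sel(.42,.50,.05,.3,.06,.0745))
# hole: pixels in strip area whose depth is well below 0.07
m=(abs(P[...,0]-.467)<.012)&(abs(P[...,1]-.2405)<.014)&(P[...,2]<.062)
h=P[m]; print('hole low pts',len(h),h.mean(0) if len(h) else 0); v,u=np.nonzero(m); print(u.mean(),v.mean(),u.min(),u.max(),v.min(),v.max())
um,vm=int(u.mean()),int(v.mean())
c=im[max(0,vm-60):vm+60,max(0,um-80):um+80]; cv2.imwrite('pics/w4.png',cv2.resize(c[...,::-1],None,fx=5,fy=5)); print(max(0,um-80),max(0,vm-60))
```

```text
6.725 [0.4000292  0.24132358 0.24953318] [-3.14150615e+00  2.78000259e-04  8.82596618e-04] [ 4.27718512e-01 -3.06612254e-01  2.02117360e+00  1.95850980e-04
  1.42724855e+00  1.99760422e+00]
strip 4943 0.0697 ((465.7604064941406, 172.03427124023438), (43.676204681396484, 201.08425903320312), 1.2182116508483887)
hole low pts 223 [0.46525971 0.24055589 0.04017305]
257.05829596412553 111.1390134529148 249 265 103 119
177 51
```

View pics/w4.png

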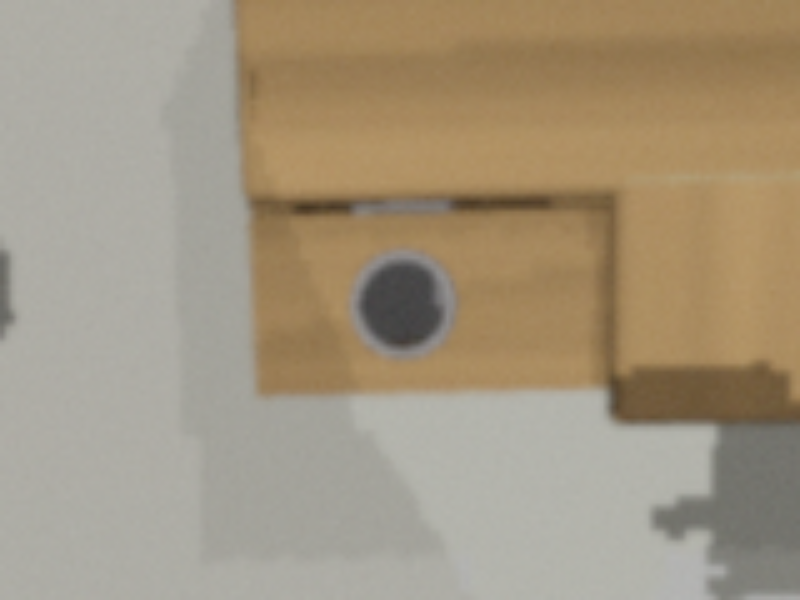

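The ring centre sits at crop (403,305), or picture (257.6,112). The depth through the hole reads 40 mm, which is the pad. So the hole is at about (0.465, 0.2405). Moving over it.

Emit:
step_arm(deltas=[{"x": 0.65, "y": 0.01, "z": 0, "wx": 0, "wy": 0, "wz": 0, "fingers": 10}, {"x": 0.65, "y": 0.006, "z": 0, "wx": 0, "wy": 0, "wz": 0, "fingers": 10}, {"x": 0, "y": 0, "z": 0.4, "wx": 0, "wy": 0, "wz": 0, "fingers": 10}, {"x": 0, "y": 0, "z": 0.5, "wx": 0, "wy": 0, "wz": 0, "fingers": 10}, {"x": 0, "y": 0, "z": 0, "wx": 0, "wy": 0, "wz": 0, "fingers": 10}, {"x": 0, "y": 0, "z": 0, "wx": 0, "wy": 0, "wz": 0, "fingers": 10}, {"x": 0, "y": 0, "z": 0, "wx": 0, "wy": 0, "wz": 0, "fingers": 10}])

```text
clock: 7.65
position: [0.4653, 0.2402, 0.2059]
orientation: [-3.141, -0.002, 0.0]
ft_force: [-0.9, -0.1, -0.5]
finger_gap: 0.182
gripper_force: 40.0
```

Run:
```python
from h import *
s=status.read_state(); print(s['position'],s['orientation'])
im,P=cloud('scene'); q=P.reshape(-1,3)
r=q[(abs(q[:,0]-.465)<.03)&(abs(q[:,1]-.2405)<.03)&(q[:,2]>.085)&(q[:,2]<.3)]
for lo in np.arange(.085,.2,.015):
    t=r[(r[:,2]>=lo)&(r[:,2]<lo+.015)]
    if len(t): print(round(lo,3),len(t),t.mean(0))
im,P=cloud('wrist'); cv2.imwrite('pics/w5.png',im[...,::-1])
```

```text
[0.46532518 0.24020066 0.2059035 ] [-3.14077049e+00 -1.96456715e-03  2.77652962e-04]
0.085 12 [0.47125398 0.23862809 0.09381051]
0.1 9 [0.46582552 0.23832546 0.10828011]
0.115 11 [0.46545608 0.23723215 0.12306967]
0.13 10 [0.46486068 0.2386986  0.13738713]
0.145 11 [0.46593811 0.23771961 0.15129208]
0.16 9 [0.46592036 0.23651529 0.16520653]
0.175 44 [0.46328522 0.23424614 0.18286169]
0.19 31 [0.46499387 0.23302939 0.19804787]
```

Emit:
step_arm(deltas=[{"x": -0.005, "y": -0.005, "z": 0.3, "wx": 0, "wy": 0, "wz": 0, "fingers": 10}, {"x": 0, "y": 0, "z": 0.3, "wx": 0, "wy": 0, "wz": 0, "fingers": 10}, {"x": 0, "y": 0, "z": 0.1, "wx": 0, "wy": 0, "wz": 0, "fingers": 10}, {"x": 0, "y": 0, "z": 0, "wx": 0, "wy": 0, "wz": 0, "fingers": 10}, {"x": 0, "y": 0, "z": 0, "wx": 0, "wy": 0, "wz": 0, "fingers": 10}])

```text
clock: 8.38
position: [0.465, 0.2401, 0.17]
orientation: [-3.141, -0.001, -0.0]
ft_force: [0.5, -0.6, -0.6]
finger_gap: 0.185
gripper_force: 40.0
```

Emit:
step_arm(deltas=[{"x": 0, "y": 0, "z": 0.15, "wx": 0, "wy": 0, "wz": 0, "fingers": 10}, {"x": 0, "y": 0, "z": 0.1, "wx": 0, "wy": 0, "wz": 0, "fingers": 10}, {"x": 0, "y": 0, "z": 0.1, "wx": 0, "wy": 0, "wz": 0, "fingers": 10}, {"x": 0, "y": 0, "z": 0.05, "wx": 0, "wy": 0, "wz": 0, "fingers": 10}, {"x": 0, "y": 0, "z": 0, "wx": 0, "wy": 0, "wz": 0, "fingers": 10}, {"x": 0, "y": 0, "z": 0, "wx": 0, "wy": 0, "wz": 0, "fingers": 10}])

```text
clock: 9.12
position: [0.4637, 0.2402, 0.15]
orientation: [3.141, 0.003, -0.0]
ft_force: [-4.0, -0.5, 5.5]
finger_gap: 0.186
gripper_force: 40.0
```

Run:
```python
from h import *
s=status.read_state(); print(s['clock'],s['position'],s['ft_force'])
im,P=cloud('top'); q=P.reshape(-1,3)
r=q[(q[:,0]>.43)&(q[:,0]<.58)&(q[:,1]>.10)&(q[:,1]<.20)&(q[:,2]>.06)]
for x in np.arange(.43,.58,.02):
    t=r[(r[:,0]>=x)&(r[:,0]<x+.02)]
    print(round(x,3),len(t),np.median(t[:,2]) if len(t) else 0)
```

```text
9.125 [0.46373032 0.24015232 0.15001925] [-4.0353142  -0.53825289  5.51142024]
0.43 262 0.40775807806929715
0.45 365 0.25196274136853725
0.47 331 0.2523392151235806
0.49 211 0.11756262526571537
0.51 165 0.10605410756034561
0.53 200 0.09745814773338435
0.55 174 0.08864915883143254
0.57 31 0.0845321894373452
```

The catch gave: 5.5 N on the pad, tip at about 30 mm, and the lid now slopes at about 0.42 rad. I'll take the pin out and carry it back to the pot.

Emit:
step_arm(deltas=[{"x": 0, "y": 0, "z": -0.3, "wx": 0, "wy": 0, "wz": 0, "fingers": 10}, {"x": 0, "y": 0, "z": -0.8, "wx": 0, "wy": 0, "wz": 0, "fingers": 10}, {"x": 0, "y": 0, "z": -0.9, "wx": 0, "wy": 0, "wz": 0, "fingers": 10}, {"x": -0.02, "y": -0.9, "z": 0, "wx": 0, "wy": 0, "wz": 0, "fingers": 10}, {"x": -0.02, "y": -0.9, "z": 0, "wx": 0, "wy": 0, "wz": 0, "fingers": 10}, {"x": -0.02, "y": -0.9, "z": 0, "wx": 0, "wy": 0, "wz": 0, "fingers": 10}, {"x": 0, "y": -0.81, "z": 0, "wx": 0, "wy": 0, "wz": 0, "fingers": 10}, {"x": 0, "y": 0, "z": 0, "wx": 0, "wy": 0, "wz": 0, "fingers": 10}])

```text
clock: 10.18
position: [0.4614, 0.4175, 0.2496]
orientation: [-3.142, -0.0, 0.003]
ft_force: [0.1, 0.7, -0.3]
finger_gap: 0.182
gripper_force: 40.0
```

Emit:
step_arm(deltas=[{"x": 0, "y": 0, "z": 0, "wx": 0, "wy": 0, "wz": 0, "fingers": 10}, {"x": 0, "y": 0, "z": 0, "wx": 0, "wy": 0, "wz": 0, "fingers": 10}, {"x": 0, "y": 0, "z": 0, "wx": 0, "wy": 0, "wz": 0, "fingers": 10}])

```text
clock: 10.55
position: [0.462, 0.4147, 0.2498]
orientation: [-3.141, -0.0, -0.001]
ft_force: [-0.6, -0.1, -0.6]
finger_gap: 0.184
gripper_force: 40.0
```

Run:
```python
from h import *
s=status.read_state(); print(s['clock'],s['position'],s['orientation'],s['ft_force'])
im,P=cloud('scene'); q=P.reshape(-1,3)
r=q[(abs(q[:,0]-.462)<.03)&(abs(q[:,1]-.416)<.03)&(q[:,2]>.085)&(q[:,2]<.3)]
for lo in np.arange(.085,.24,.015):
    t=r[(r[:,2]>=lo)&(r[:,2]<lo+.015)]
    if len(t): print(round(lo,3),len(t),t.mean(0))
im,P=cloud('top'); np.savez('/tmp/top2',im=im,P=P); q=P.reshape(-1,3)
r=q[(q[:,0]>.42)&(q[:,0]<.62)&(q[:,1]>.05)&(q[:,1]<.30)&(q[:,2]>.086)&(q[:,2]<.15)]
n=np.linalg.svd(r-r.mean(0),full_matrices=False)[2][2]; print('lid plane n',n*np.sign(n[2]),r.mean(0),len(r))
t=r[(r[:,2]>.117)]; print('tab',t.mean(0),np.percentile(t,[1,99],axis=0))
```

```text
10.55 [0.46198457 0.41466371 0.24984265] [-3.14147833e+00 -3.51123948e-04 -1.28537062e-03] [-0.64241848 -0.14648924 -0.57474904]
0.085 68 [0.45861028 0.40703602 0.09331636]
0.1 66 [0.46172734 0.41755776 0.10303172]
0.13 8 [0.46185483 0.4137148  0.14013994]
0.145 9 [0.46103023 0.40953382 0.15411991]
0.16 10 [0.46075172 0.41406603 0.16756611]
0.175 11 [0.46111095 0.41173939 0.18288047]
0.19 8 [0.46070777 0.41103294 0.19691811]
0.205 7 [0.45943975 0.41074456 0.21067605]
0.22 43 [0.45868593 0.40850163 0.22639057]
0.235 33 [0.45982291 0.40612948 0.24267966]
lid plane n [0.26476533 0.00839957 0.96427629] [0.52370574 0.17498656 0.10602323] 1852
tab [0.49352411 0.17456148 0.12600924] [[0.44736916 0.09386351 0.11709726]
 [0.60087777 0.25882849 0.13766276]]
```

Emit:
step_arm(deltas=[{"x": 0, "y": -0.02, "z": 0.4, "wx": 0, "wy": 0, "wz": 0, "fingers": 10}, {"x": 0, "y": 0, "z": 0.6, "wx": 0, "wy": 0, "wz": 0, "fingers": 10}, {"x": 0, "y": 0, "z": 0.7, "wx": 0, "wy": 0, "wz": 0, "fingers": 10}, {"x": 0, "y": 0, "z": 0.5, "wx": 0, "wy": 0, "wz": 0, "fingers": 10}, {"x": 0, "y": 0, "z": 0.15, "wx": 0, "wy": 0, "wz": 0, "fingers": 10}, {"x": 0, "y": 0, "z": 0, "wx": 0, "wy": 0, "wz": 0, "fingers": 10}, {"x": 0, "y": 0, "z": 0, "wx": 0, "wy": 0, "wz": 0, "fingers": 10}])

```text
clock: 11.52
position: [0.4619, 0.4167, 0.1323]
orientation: [-3.141, -0.001, -0.0]
ft_force: [0.8, -0.5, -1.3]
finger_gap: 0.188
gripper_force: 40.0
```

Emit:
step_arm(deltas=[{"x": 0, "y": 0, "z": 0.05, "wx": 0, "wy": 0, "wz": 0, "fingers": 10}, {"x": 0, "y": 0, "z": 0, "wx": 0, "wy": 0, "wz": 0, "fingers": 24}, {"x": 0, "y": 0, "z": 0, "wx": 0, "wy": 0, "wz": 0, "fingers": 45}, {"x": 0, "y": 0, "z": 0, "wx": 0, "wy": 0, "wz": 0, "fingers": 45}, {"x": 0, "y": 0, "z": -0.4, "wx": 0, "wy": 0, "wz": 0, "fingers": 45}, {"x": 0, "y": 0, "z": -0.8, "wx": 0, "wy": 0, "wz": 0, "fingers": 60}, {"x": 0, "y": 0, "z": -0.8, "wx": 0, "wy": 0, "wz": 0, "fingers": 75}, {"x": -0.3, "y": 0, "z": -0.8, "wx": 0, "wy": 0, "wz": 0, "fingers": 75}])

```text
clock: 12.52
position: [0.4472, 0.4165, 0.2727]
orientation: [-3.14, -0.002, -0.001]
ft_force: [1.3, -0.2, 0.3]
finger_gap: 0.729
gripper_force: 0.0
```

Emit:
step_arm(deltas=[{"x": -0.5, "y": 0.95, "z": 0, "wx": 0, "wy": 0, "wz": 0, "fingers": 75}, {"x": -0.5, "y": 0.95, "z": 0, "wx": 0, "wy": 0, "wz": 0, "fingers": 75}, {"x": 0, "y": 0.95, "z": 0, "wx": 0, "wy": 0, "wz": 0, "fingers": 75}, {"x": 0, "y": 0.95, "z": 0, "wx": 0, "wy": 0, "wz": 0, "fingers": 75}, {"x": 0, "y": 0.95, "z": 0, "wx": 0, "wy": 0, "wz": -1.2, "fingers": 75}, {"x": 0, "y": 0.1, "z": 0, "wx": 0, "wy": 0, "wz": 0, "fingers": 75}, {"x": 0, "y": 0, "z": 0, "wx": 0, "wy": 0, "wz": 0, "fingers": 75}, {"x": 0, "y": 0, "z": 0, "wx": 0, "wy": 0, "wz": 0, "fingers": 75}])

```text
clock: 13.52
position: [0.3969, 0.1749, 0.2701]
orientation: [-3.141, -0.0, 0.022]
ft_force: [-0.2, 0.2, -0.2]
finger_gap: 0.791
gripper_force: 0.0
```

Run:
```python
from h import *
s=status.read_state(); print(s['clock'],s['position'],s['orientation'],s['finger_gap'])
im,P=cloud('wrist'); np.savez('/tmp/w6',im=im,P=P); cv2.imwrite('pics/w6.png',im[...,::-1])
q=P.reshape(-1,3); q=q[np.isfinite(q[:,0])]
def sel(x0,x1,y0,y1,z0,z1): return q[(q[:,0]>x0)&(q[:,0]<x1)&(q[:,1]>y0)&(q[:,1]<y1)&(q[:,2]>z0)&(q[:,2]<z1)]
r=sel(.5,.555,.08,.26,.085,.15); n=np.linalg.svd(r-r.mean(0),full_matrices=False)[2][2]; n*=np.sign(n[2]); print('n',n,r.mean(0),len(r))
t=sel(.43,.49,.12,.23,.11,.15); print('tab',len(t),t.mean(0)); print(cv2.minAreaRect((t[:,:2]*1000).astype(np.float32)),np.percentile(t,[1,99],axis=0))
b=sel(.55,.65,.06,.29,.1,.135); print('br',len(b),cv2.minAreaRect((b[:,:2]*1000).astype(np.float32)) if len(b) else 0)
p=sel(.44,.485,.39,.44,.14,.17); print('pin',len(p),p.mean(0) if len(p) else 0)
```

```text
13.525 [0.39689261 0.17485747 0.2700938 ] [-3.14114429e+00 -4.98411248e-04  2.19530945e-02] 0.7906439216100881
n [0.40263293 0.00950955 0.91531213] [0.52706691 0.16982221 0.10270826] 10684
tab 2267 [0.47040102 0.17136727 0.1276911 ]
((470.6489562988281, 171.18511962890625), (39.80122756958008, 49.92435836791992), 2.498577117919922) [[0.45107151 0.14685097 0.11889831]
 [0.48953386 0.19523614 0.1353568 ]]
br 0 0
pin 0 0
```

View pics/w6.png

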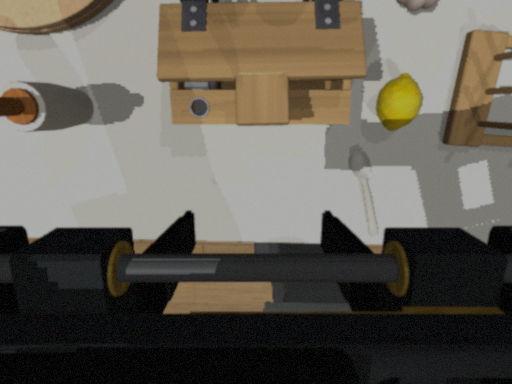

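The lid is popped up at 0.415 rad with the tab at (262,98) in the view, the hole at (200,107) clear, and the pin upright in its pot at (22,107). The tab pinch point comes out at about (0.467, 0.1715, 0.123). Descending.

Emit:
step_arm(deltas=[{"x": 0.7, "y": 0.05, "z": 0, "wx": 0, "wy": 0, "wz": 0, "fingers": 75}, {"x": 0.7, "y": 0.05, "z": 0.5, "wx": 0, "wy": 0, "wz": 0, "fingers": 75}, {"x": 0, "y": 0, "z": 0.8, "wx": 0, "wy": 0, "wz": 0, "fingers": 75}, {"x": 0, "y": 0, "z": 0.7, "wx": 0, "wy": 0, "wz": 0, "fingers": 75}, {"x": 0, "y": 0, "z": 0, "wx": 0, "wy": 0, "wz": 0, "fingers": 75}, {"x": 0, "y": 0, "z": 0, "wx": 0, "wy": 0, "wz": 0, "fingers": 75}, {"x": 0, "y": 0, "z": 0, "wx": 0, "wy": 0, "wz": 0, "fingers": 75}])

```text
clock: 14.45
position: [0.4681, 0.1711, 0.1719]
orientation: [-3.141, -0.004, 0.021]
ft_force: [-0.5, -0.1, -0.1]
finger_gap: 0.785
gripper_force: 0.0
```

Position is good. Now the last 50 mm down, then pinch.

Emit:
step_arm(deltas=[{"x": -0.02, "y": 0, "z": 0.5, "wx": 0, "wy": 0, "wz": 0, "fingers": 75}, {"x": 0, "y": 0, "z": 0.5, "wx": 0, "wy": 0, "wz": 0, "fingers": 75}, {"x": 0, "y": 0, "z": 0, "wx": 0, "wy": 0, "wz": 0, "fingers": 75}, {"x": 0, "y": 0, "z": 0, "wx": 0, "wy": 0, "wz": 0, "fingers": 60}, {"x": 0, "y": 0, "z": 0, "wx": 0, "wy": 0, "wz": 0, "fingers": 45}, {"x": 0, "y": 0, "z": 0, "wx": 0, "wy": 0, "wz": 0, "fingers": 40}, {"x": 0, "y": 0, "z": 0, "wx": 0, "wy": 0, "wz": 0, "fingers": 40}, {"x": 0, "y": 0, "z": 0, "wx": 0, "wy": 0, "wz": 0, "fingers": 40}], newtons=12)

```text
clock: 15.45
position: [0.4664, 0.1705, 0.1201]
orientation: [-3.141, -0.001, 0.021]
ft_force: [1.1, -0.3, 1.0]
finger_gap: 0.533
gripper_force: 11.8
```

Run:
```python
from h import *
s=status.read_state(); print(s['clock'],s['position'],s['orientation'],s['finger_gap'],s['gripper_force'],s['ft_force'])
# arc in tool units (x fwd, z down) from actual grasp
p=s['position']; gx,gz=p[0],p[2]+.002; hx,hz=.577,.075
r=np.hypot(hx-gx,gz-hz); a0=np.arctan2(gz-hz,hx-gx); print('r',r,'a0',a0)
a=np.linspace(a0,1.571,15); X=hx-r*np.cos(a); Z=hz+r*np.sin(a)
print(np.round(np.c_[np.diff(X)/.05,-np.diff(Z)/.05],3).tolist())
```

```text
15.45 [0.46642807 0.17048861 0.12011668] [-3.14146773e+00 -1.37464991e-03  2.07469626e-02] 0.5330804102788148 11.83041974902153 [ 1.05974676 -0.33724641  0.95334586]
r 0.12019206638563824 a0 0.4028171638637593
[[0.086, -0.181], [0.101, -0.173], [0.115, -0.164], [0.128, -0.154], [0.141, -0.143], [0.152, -0.131], [0.163, -0.117], [0.172, -0.103], [0.18, -0.089], [0.187, -0.073], [0.192, -0.058], [0.196, -0.041], [0.199, -0.025], [0.2, -0.008]]
```

Emit:
step_arm(deltas=[{"x": 0.086, "y": 0, "z": -0.181, "wx": 0, "wy": 0, "wz": 0, "fingers": 40}, {"x": 0.101, "y": 0, "z": -0.173, "wx": 0, "wy": 0, "wz": 0, "fingers": 40}, {"x": 0.115, "y": 0, "z": -0.164, "wx": 0, "wy": 0, "wz": 0, "fingers": 40}, {"x": 0.128, "y": 0, "z": -0.154, "wx": 0, "wy": 0, "wz": 0, "fingers": 40}, {"x": 0.141, "y": 0, "z": -0.143, "wx": 0, "wy": 0, "wz": 0, "fingers": 40}, {"x": 0.152, "y": 0, "z": -0.131, "wx": 0, "wy": 0, "wz": 0, "fingers": 40}, {"x": 0.163, "y": 0, "z": -0.117, "wx": 0, "wy": 0, "wz": 0, "fingers": 40}, {"x": 0, "y": 0, "z": 0, "wx": 0, "wy": 0, "wz": 0, "fingers": 40}])

```text
clock: 16.45
position: [0.5113, 0.1716, 0.1735]
orientation: [-3.141, -0.002, 0.02]
ft_force: [-0.2, 1.3, -1.1]
finger_gap: 0.527
gripper_force: 12.0
```

Run:
```python
from h import *
s=status.read_state(); print(s['clock'],s['position'],s['orientation'],s['ft_force'])
p=s['position']; print('r',np.hypot(.577-p[0],p[2]+.002-.075),np.arctan2(p[2]+.002-.075,.577-p[0]))
im,P=cloud('scene'); q=P.reshape(-1,3)
r=q[(q[:,0]>.48)&(q[:,0]<.60)&(q[:,1]>.08)&(q[:,1]<.27)&(q[:,2]>.09)&(q[:,2]<.16)]
im2,P2=cloud('top'); q=P2.reshape(-1,3); r2=q[(q[:,0]>.48)&(q[:,0]<.565)&(q[:,1]>.08)&(q[:,1]<.27)&(q[:,2]>.09)&(q[:,2]<.17)]
for t in (r,r2):
    if len(t)>50:
        n=np.linalg.svd(t-np.median(t,0),full_matrices=False)[2][2]; n*=np.sign(n[2]); print(len(t),n,np.arctan2(n[0],n[2]),np.median(t,0))
```

```text
16.45 [0.5113374  0.17158656 0.17354155] [-3.14082052e+00 -1.76665601e-03  2.01216949e-02] [-0.16633832  1.28720812 -1.14988338]
r 0.12008405890743207 0.9922525165052669
229 [0.40847685 0.09135333 0.90818568] 0.4226646325592674 [0.55813197 0.14191644 0.12240371]
61 [0.80422962 0.18443312 0.56497712] 0.958389643159842 [0.54188304 0.12256949 0.13279116]
```

Tracking the arc with low forces. Continuing to vertical.

Emit:
step_arm(deltas=[{"x": 0.172, "y": 0, "z": -0.103, "wx": 0, "wy": 0, "wz": 0, "fingers": 40}, {"x": 0.18, "y": 0, "z": -0.089, "wx": 0, "wy": 0, "wz": 0, "fingers": 40}, {"x": 0.187, "y": 0, "z": -0.073, "wx": 0, "wy": 0, "wz": 0, "fingers": 40}, {"x": 0.192, "y": 0, "z": -0.058, "wx": 0, "wy": 0, "wz": 0, "fingers": 40}, {"x": 0.196, "y": 0, "z": -0.041, "wx": 0, "wy": 0, "wz": 0, "fingers": 40}, {"x": 0.199, "y": 0, "z": -0.025, "wx": 0, "wy": 0, "wz": 0, "fingers": 40}, {"x": 0.2, "y": 0, "z": -0.008, "wx": 0, "wy": 0, "wz": 0, "fingers": 40}, {"x": 0, "y": 0, "z": 0, "wx": 0, "wy": 0, "wz": 0, "fingers": 40}])

```text
clock: 17.55
position: [0.5774, 0.1728, 0.1926]
orientation: [-3.141, -0.001, 0.02]
ft_force: [-0.1, 2.4, 0.3]
finger_gap: 0.526
gripper_force: 12.0
```

Emit:
step_arm(deltas=[{"x": 0, "y": 0, "z": 0, "wx": 0, "wy": 0, "wz": 0, "fingers": 40}, {"x": 0, "y": 0, "z": 0, "wx": 0, "wy": 0, "wz": 0, "fingers": 40}])

```text
clock: 17.8
position: [0.5765, 0.1728, 0.1925]
orientation: [-3.142, -0.001, 0.021]
ft_force: [0.3, 3.5, -1.1]
finger_gap: 0.525
gripper_force: 12.0
```

Run:
```python
from h import *
s=status.read_state(); print(s['clock'],s['position'],s['orientation'],s['ft_force'],s['finger_gap'],s['gripper_force'])
im,P=cloud('scene'); q=P.reshape(-1,3)
r=q[(q[:,0]>.53)&(q[:,0]<.62)&(q[:,1]>.08)&(q[:,1]<.27)&(q[:,2]>.1)&(q[:,2]<.2)]
for lo in np.arange(.1,.2,.02):
    t=r[(r[:,2]>=lo)&(r[:,2]<lo+.02)]
    if len(t): print(round(lo,3),len(t),np.median(t,0))
cv2.imwrite('pics/s7.png',cv2.resize(im[100:260,150:360][...,::-1],None,fx=3,fy=3))
```

```text
17.8 [0.57650762 0.17278665 0.1924611 ] [-3.14150087e+00 -6.86750146e-04  2.07293556e-02] [ 0.32558466  3.48731108 -1.05613441] 0.5252069908877539 11.996781080961227
0.1 134 [0.57325297 0.15616259 0.10995751]
0.12 121 [0.57234773 0.14326536 0.13018633]
0.14 144 [0.57052952 0.19325373 0.15073897]
0.16 138 [0.57135657 0.1708341  0.16718004]
0.18 70 [0.57042861 0.16665448 0.19075868]
```

View pics/s7.png

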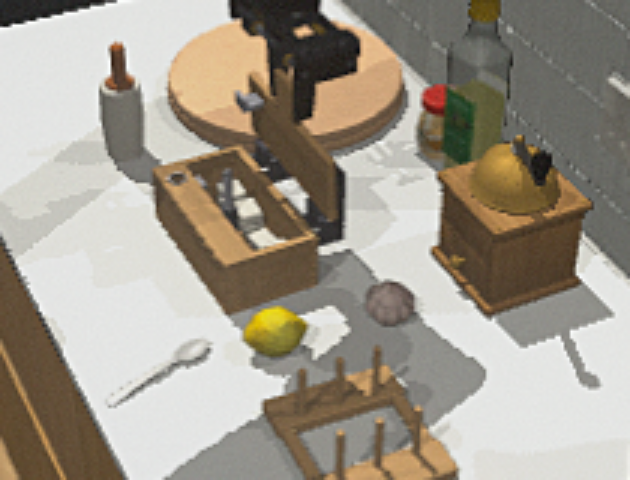

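The lid stands vertical on its brackets, held by the tab, with the keeper facing the front. Lemon, garlic and pin are undisturbed. Lifting it straight up off the pins.

Emit:
step_arm(deltas=[{"x": 0, "y": -0.02, "z": 0, "wx": 0, "wy": 0, "wz": 0, "fingers": 40}, {"x": 0, "y": 0, "z": 0, "wx": 0, "wy": 0, "wz": 0, "fingers": 40}, {"x": 0, "y": 0, "z": -0.08, "wx": 0, "wy": 0, "wz": 0, "fingers": 40}, {"x": 0, "y": 0, "z": -0.1, "wx": 0, "wy": 0, "wz": 0, "fingers": 40}, {"x": 0, "y": 0, "z": -0.1, "wx": 0, "wy": 0, "wz": 0, "fingers": 40}, {"x": 0, "y": 0, "z": -0.1, "wx": 0, "wy": 0, "wz": 0, "fingers": 40}, {"x": 0, "y": 0, "z": -0.1, "wx": 0, "wy": 0, "wz": 0, "fingers": 40}, {"x": 0, "y": 0, "z": -0.1, "wx": 0, "wy": 0, "wz": 0, "fingers": 40}], newtons=20)

```text
clock: 18.85
position: [0.5764, 0.1738, 0.2219]
orientation: [3.142, 0.0, 0.021]
ft_force: [-0.8, -0.4, -1.6]
finger_gap: 0.523
gripper_force: 20.0
```

Run:
```python
from h import *
s=status.read_state(); print(s['clock'],s['position'],s['orientation'],s['ft_force'],s['finger_gap'],s['gripper_force'])
im,P=cloud('scene'); q=P.reshape(-1,3)
r=q[(q[:,0]>.53)&(q[:,0]<.585)&(q[:,1]>.07)&(q[:,1]<.28)&(q[:,2]>.09)&(q[:,2]<.2)]
for lo in np.arange(.09,.2,.01):
    t=r[(r[:,2]>=lo)&(r[:,2]<lo+.01)]
    if len(t): print(round(lo,3),len(t),np.median(t,0),t[:,1].min(),t[:,1].max())
```

```text
18.85 [0.57643455 0.17376578 0.22192271] [3.14153262e+00 4.86141963e-05 2.08370462e-02] [-0.77277577 -0.42647275 -1.62621347] 0.5229062443731894 19.97101753950119
0.09 11 [0.57052022 0.12027997 0.09820166] 0.10059823176934501 0.2465429041080862
0.1 24 [0.56861738 0.11850753 0.10490652] 0.0957381816260574 0.2529465473272079
0.11 41 [0.57073665 0.12139109 0.11547357] 0.084769625018986 0.2508680130808638
0.12 65 [0.57373059 0.14664166 0.12525028] 0.07188685713029219 0.2693166289748792
0.13 65 [0.57290086 0.15453922 0.13489579] 0.07572404020137147 0.2642962329229095
0.14 69 [0.5727127  0.15705956 0.14508655] 0.07299719620145817 0.26519559783986213
0.15 60 [0.57218951 0.16062617 0.154365  ] 0.07402926919661268 0.2632690178659345
0.16 68 [0.57207251 0.14841564 0.16481737] 0.07251301529647125 0.24773887810256845
0.17 71 [0.57061385 0.17366626 0.17639046] 0.07403873359342139 0.27378678828470826
0.18 91 [0.56981249 0.20179587 0.18422362] 0.07391702595474392 0.26703508858108393
0.19 124 [0.57175105 0.16332418 0.19510178] 0.07367280382575991 0.27363161604119424
```

It's off the pins, with the weight on the hand. Raising it, squaring to the rack's yaw, then carrying it over the far slot.

Emit:
step_arm(deltas=[{"x": 0, "y": 0, "z": -0.25, "wx": 0, "wy": 0, "wz": 0, "fingers": 40}, {"x": 0, "y": 0, "z": -0.35, "wx": 0, "wy": 0, "wz": 0, "fingers": 40}, {"x": 0, "y": 0, "z": -0.3, "wx": 0, "wy": 0, "wz": 0, "fingers": 40}, {"x": 0, "y": 0, "z": -0.1, "wx": 0, "wy": 0, "wz": 1.0, "fingers": 40}, {"x": 0, "y": 0, "z": 0, "wx": 0, "wy": 0, "wz": 1.6, "fingers": 40}, {"x": 0, "y": 0, "z": 0, "wx": 0, "wy": 0, "wz": 1.54, "fingers": 40}, {"x": 0, "y": 0.2, "z": 0, "wx": 0, "wy": 0, "wz": 0, "fingers": 40}, {"x": -0.03, "y": 0.4, "z": 0, "wx": 0, "wy": 0, "wz": 0, "fingers": 40}])

```text
clock: 19.9
position: [0.5731, 0.1432, 0.2709]
orientation: [3.141, 0.001, -0.05]
ft_force: [0.2, -0.6, -1.1]
finger_gap: 0.528
gripper_force: 20.0
```

Emit:
step_arm(deltas=[{"x": -0.08, "y": 0.6, "z": 0, "wx": 0, "wy": 0, "wz": 0, "fingers": 40}, {"x": -0.12, "y": 0.7, "z": 0, "wx": 0, "wy": 0, "wz": 0, "fingers": 40}, {"x": -0.12, "y": 0.8, "z": 0, "wx": 0, "wy": 0, "wz": 0, "fingers": 40}, {"x": -0.12, "y": 0.8, "z": 0, "wx": 0, "wy": 0, "wz": 0, "fingers": 40}, {"x": -0.12, "y": 0.8, "z": 0, "wx": 0, "wy": 0, "wz": 0, "fingers": 40}, {"x": -0.12, "y": 0.7, "z": 0, "wx": 0, "wy": 0, "wz": 0, "fingers": 40}, {"x": -0.12, "y": 0.6, "z": 0, "wx": 0, "wy": 0, "wz": 0, "fingers": 40}, {"x": -0.1, "y": 0.5, "z": 0, "wx": 0, "wy": 0, "wz": 0, "fingers": 40}])

```text
clock: 20.9
position: [0.5131, -0.1307, 0.2715]
orientation: [3.141, 0.0, -0.053]
ft_force: [0.1, -0.3, -1.2]
finger_gap: 0.529
gripper_force: 20.0
```

Emit:
step_arm(deltas=[{"x": -0.05, "y": 0.4, "z": 0, "wx": 0, "wy": 0, "wz": 0, "fingers": 40}, {"x": 0, "y": 0.26, "z": 0, "wx": 0, "wy": 0, "wz": 0, "fingers": 40}, {"x": 0, "y": 0, "z": 0, "wx": 0, "wy": 0, "wz": 0, "fingers": 40}, {"x": 0, "y": 0, "z": 0, "wx": 0, "wy": 0, "wz": 0, "fingers": 40}, {"x": 0, "y": 0, "z": 0, "wx": 0, "wy": 0, "wz": 0, "fingers": 40}, {"x": 0, "y": 0, "z": 0, "wx": 0, "wy": 0, "wz": 0, "fingers": 40}])

```text
clock: 21.65
position: [0.5103, -0.1607, 0.2716]
orientation: [-3.142, 0.0, -0.05]
ft_force: [0.9, 0.2, -1.9]
finger_gap: 0.523
gripper_force: 20.0
```

Run:
```python
from h import *
s=status.read_state(); print(s['clock'],s['position'],s['orientation'],s['ft_force'],s['finger_gap'],s['gripper_force'])
im,P=cloud('scene'); q=P.reshape(-1,3)
r=q[(q[:,0]>.45)&(q[:,0]<.56)&(q[:,1]>-.28)&(q[:,1]<-.04)&(q[:,2]>.10)&(q[:,2]<.27)]
for lo in np.arange(.1,.27,.015):
    t=r[(r[:,2]>=lo)&(r[:,2]<lo+.015)]
    if len(t): print(round(lo,3),len(t),np.median(t,0),t[:,1].min(),t[:,1].max())
cv2.imwrite('pics/s8.png',cv2.resize(im[130:300,180:370][...,::-1],None,fx=3,fy=3))
```

```text
21.65 [ 0.51028696 -0.16070836  0.27156728] [-3.14152343e+00  1.02074614e-05 -5.04348817e-02] [ 0.90208994  0.17036251 -1.91856995] 0.5231316907365215 19.971145391464233
0.13 2 [ 0.49966085 -0.22627014  0.14342975] -0.23250647887464515 -0.22003380304832032
0.145 46 [ 0.50324094 -0.16052695  0.15382468] -0.23776334274996058 -0.08108346992683024
0.16 105 [ 0.5043064  -0.19780789  0.16852796] -0.2612459466683049 -0.06592839087857849
0.175 143 [ 0.50490699 -0.17475672  0.18319207] -0.2607845393667301 -0.06577244660792692
0.19 135 [ 0.50316004 -0.19176514  0.19722487] -0.25918304344392806 -0.06856769191639056
0.205 132 [ 0.50281466 -0.18474694  0.21190103] -0.2611885771429452 -0.058882448983311186
0.22 196 [ 0.50112457 -0.13978915  0.22898329] -0.2609528976339004 -0.060513087705340474
0.235 258 [ 0.50302742 -0.18261456  0.24460412] -0.26066261348882724 -0.06068486653568761
0.25 59 [ 0.50253527 -0.1671173   0.25901838] -0.21302946295065162 -0.09786912780007795
0.265 31 [ 0.50160193 -0.16631338  0.26820008] -0.19211689850338132 -0.12963258381664522
```

View pics/s8.png

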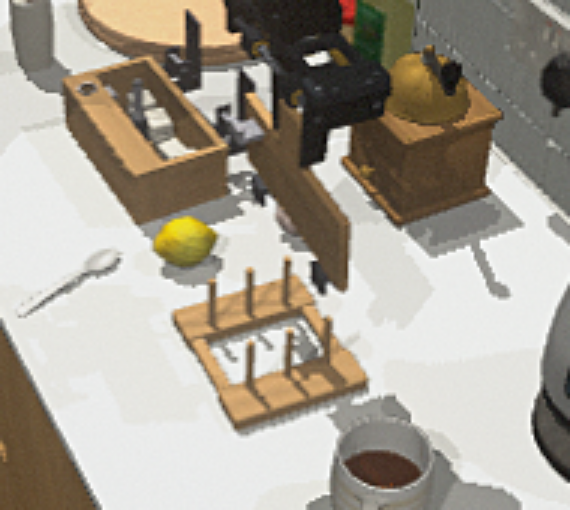

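The lid hangs vertical over the far slot, front face at x≈0.503 to 0.505 and square. Lowering.

Emit:
step_arm(deltas=[{"x": -0.01, "y": 0, "z": 0.2, "wx": 0, "wy": 0, "wz": 0, "fingers": 40}, {"x": 0, "y": 0, "z": 0.4, "wx": 0, "wy": 0, "wz": 0, "fingers": 40}, {"x": 0, "y": 0, "z": 0.5, "wx": 0, "wy": 0, "wz": 0, "fingers": 40}, {"x": 0, "y": 0, "z": 0.5, "wx": 0, "wy": 0, "wz": 0, "fingers": 40}, {"x": 0, "y": 0, "z": 0.4, "wx": 0, "wy": 0, "wz": 0, "fingers": 40}, {"x": 0, "y": 0, "z": 0.3, "wx": 0, "wy": 0, "wz": 0, "fingers": 40}, {"x": 0, "y": 0, "z": 0.1, "wx": 0, "wy": 0, "wz": 0, "fingers": 40}, {"x": 0, "y": 0, "z": 0, "wx": 0, "wy": 0, "wz": 0, "fingers": 40}])

```text
clock: 22.7
position: [0.5098, -0.1613, 0.1516]
orientation: [3.142, -0.0, -0.051]
ft_force: [0.4, 1.1, -0.8]
finger_gap: 0.525
gripper_force: 20.0
```

Emit:
step_arm(deltas=[{"x": 0, "y": 0, "z": 0.06, "wx": 0, "wy": 0, "wz": 0, "fingers": 40}, {"x": 0, "y": 0, "z": 0, "wx": 0, "wy": 0, "wz": 0, "fingers": 40}, {"x": 0, "y": 0, "z": 0, "wx": 0, "wy": 0, "wz": 0, "fingers": 40}])

```text
clock: 23.08
position: [0.5099, -0.1613, 0.149]
orientation: [3.141, -0.001, -0.051]
ft_force: [0.7, 0.5, -1.0]
finger_gap: 0.527
gripper_force: 20.0
```

Run:
```python
from h import *
s=status.read_state(); print(s['clock'],s['position'],s['orientation'],s['ft_force'],s['finger_gap'])
im,P=cloud('scene'); q=P.reshape(-1,3)
r=q[(q[:,0]>.45)&(q[:,0]<.56)&(q[:,1]>-.28)&(q[:,1]<-.04)&(q[:,2]>.03)&(q[:,2]<.15)&(abs(q[:,1]+.16)<.035)]
for lo in np.arange(.03,.15,.015):
    t=r[(r[:,2]>=lo)&(r[:,2]<lo+.015)&(r[:,0]>.48)]
    if len(t): print(round(lo,3),len(t),np.median(t,0))
```

```text
23.075 [ 0.50986419 -0.16131082  0.14900496] [ 3.14135314e+00 -7.36749250e-04 -5.13994368e-02] [ 0.68505741  0.50728022 -1.0050336 ] 0.5271757449319211
0.03 2 [ 0.50759408 -0.14458947  0.04384025]
0.045 29 [ 0.50514286 -0.16206858  0.05190525]
0.06 37 [ 0.50412075 -0.159545    0.06715019]
0.075 39 [ 0.50352848 -0.16018222  0.08148837]
0.09 43 [ 0.50319425 -0.15992148  0.09893836]
0.105 38 [ 0.50250274 -0.15897324  0.11398314]
0.12 45 [ 0.50214627 -0.17116206  0.12518033]
0.135 64 [ 0.50134868 -0.16941099  0.14157341]
```

Emit:
step_arm(deltas=[{"x": 0, "y": 0, "z": 0.04, "wx": 0, "wy": 0, "wz": 0, "fingers": 40}, {"x": 0, "y": 0, "z": 0.04, "wx": 0, "wy": 0, "wz": 0, "fingers": 40}, {"x": 0, "y": 0, "z": 0.03, "wx": 0, "wy": 0, "wz": 0, "fingers": 40}, {"x": 0, "y": 0, "z": 0.02, "wx": 0, "wy": 0, "wz": 0, "fingers": 40}, {"x": 0, "y": 0, "z": 0, "wx": 0, "wy": 0, "wz": 0, "fingers": 40}, {"x": 0, "y": 0, "z": 0, "wx": 0, "wy": 0, "wz": 0, "fingers": 40}])

```text
clock: 23.88
position: [0.5107, -0.1609, 0.1442]
orientation: [-3.141, -0.002, -0.052]
ft_force: [-0.9, 3.9, 7.5]
finger_gap: 0.525
gripper_force: 20.0
```

It's on the rails: 7.5 N upward at the expected height. Easing off, then releasing.

Emit:
step_arm(deltas=[{"x": 0, "y": 0, "z": -0.02, "wx": 0, "wy": 0, "wz": 0, "fingers": 40}, {"x": 0, "y": 0, "z": 0, "wx": 0, "wy": 0, "wz": 0, "fingers": 51}, {"x": 0, "y": 0, "z": 0, "wx": 0, "wy": 0, "wz": 0, "fingers": 55}, {"x": 0, "y": 0, "z": 0, "wx": 0, "wy": 0, "wz": 0, "fingers": 65}, {"x": 0, "y": 0, "z": 0, "wx": 0, "wy": 0, "wz": 0, "fingers": 80}, {"x": 0, "y": 0, "z": 0, "wx": 0, "wy": 0, "wz": 0, "fingers": 80}, {"x": 0, "y": 0, "z": 0, "wx": 0, "wy": 0, "wz": 0, "fingers": 80}], newtons=3)

```text
clock: 24.75
position: [0.5096, -0.1612, 0.143]
orientation: [3.142, 0.0, -0.051]
ft_force: [-0.2, 0.1, 0.5]
finger_gap: 0.838
gripper_force: 0.0
```

Emit:
step_arm(deltas=[{"x": 0, "y": 0, "z": -0.3, "wx": 0, "wy": 0, "wz": 0, "fingers": 80}, {"x": 0, "y": 0, "z": -0.6, "wx": 0, "wy": 0, "wz": 0, "fingers": 80}, {"x": 0, "y": 0, "z": -0.8, "wx": 0, "wy": 0, "wz": 0, "fingers": 80}, {"x": 0, "y": 0, "z": -0.8, "wx": 0, "wy": 0, "wz": 0, "fingers": 80}, {"x": 0, "y": 0, "z": 0, "wx": 0, "wy": 0, "wz": 0, "fingers": 80}, {"x": 0, "y": 0, "z": 0, "wx": 0, "wy": 0, "wz": 0, "fingers": 80}, {"x": 0, "y": 0, "z": 0, "wx": 0, "wy": 0, "wz": 0, "fingers": 80}])

```text
clock: 25.62
position: [0.5089, -0.1609, 0.2663]
orientation: [-3.141, 0.003, -0.051]
ft_force: [0.2, 0.8, -0.2]
finger_gap: 0.84
gripper_force: 0.0
```

Run:
```python
from h import *
s=status.read_state(); print(s['clock'],s['position'],s['ft_force'],s['finger_gap'])
im,P=cloud('scene'); q=P.reshape(-1,3)
r=q[(q[:,0]>.44)&(q[:,0]<.56)&(abs(q[:,1]+.16)<.12)&(q[:,2]>.03)&(q[:,2]<.18)]
for lo in np.arange(.03,.18,.015):
    t=r[(r[:,2]>=lo)&(r[:,2]<lo+.015)&(abs(r[:,1]+.16)<.03)]
    if len(t): print(round(lo,3),len(t),np.median(t,0))
t=r[(r[:,2]>.09)&(r[:,2]<.12)]; print('y range',t[:,1].min(),t[:,1].max())
p=q[(abs(q[:,0]-.462)<.03)&(abs(q[:,1]-.416)<.03)&(q[:,2]>.108)&(q[:,2]<.2)]; print('pin',p[p[:,2]<.13].mean(0),p[p[:,2]>.13].mean(0),p[:,2].max())
cv2.imwrite('pics/s9.png',cv2.resize(im[90:310,150:370][...,::-1],None,fx=2.7,fy=2.7))
```

```text
25.625 [ 0.50888171 -0.16092477  0.26634537] [ 0.2207692   0.76414533 -0.17895925] 0.8399356250127208
0.03 8 [ 0.50679232 -0.14953043  0.04314681]
0.045 33 [ 0.50566834 -0.15743485  0.05392923]
0.06 34 [ 0.50605928 -0.16054346  0.06748144]
0.075 41 [ 0.50590106 -0.16334226  0.08261836]
0.09 35 [ 0.50637458 -0.15778301  0.09756353]
0.105 43 [ 0.50606006 -0.16352506  0.11376957]
0.12 49 [ 0.50612633 -0.17113837  0.12834476]
0.135 42 [ 0.5064973  -0.17043907  0.14278017]
0.15 62 [ 0.50752308 -0.16237282  0.16001978]
0.165 19 [ 0.50900023 -0.16204742  0.16597672]
y range -0.2635120361738442 -0.05811667155908384
pin [0.4610106  0.41194817 0.1164775 ] [0.4609529  0.412223   0.14545443] 0.1611065490177821
```

View pics/s9.png

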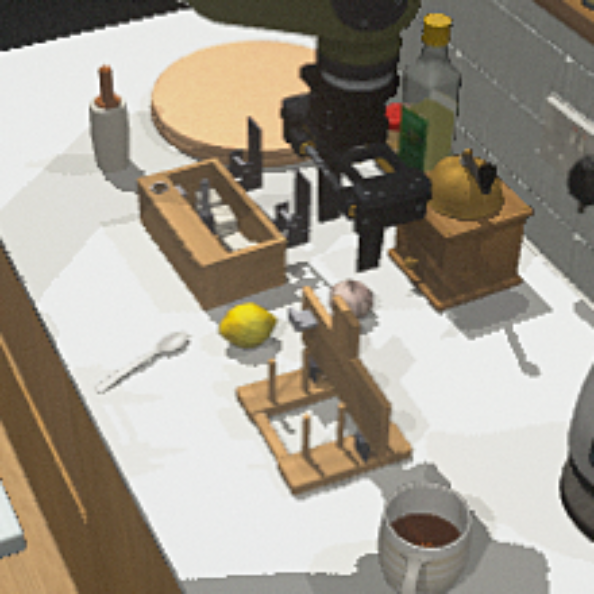

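The lid stands upright in the far slot, the pin hangs upright in its pot, and the gripper and bystanders are clear. Handing in.

```bash
python3 -c "
from bench import arm
print(arm.hand_in())"
```

```text
the job is handed in; nothing more can be done
None
```

I handed the job in at about 25.7 s, with no verdict returned: the lid stands upright and centred in the rack's far slot, the push-pin hangs back in its pot, and the mug, garlic and lemon look undisturbed.

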